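Stir the polishing beads

ROBOT

A 7-joint arm with a two-finger parallel gripper is mounted at the origin on a cart in front of the work surface, level with it; the furniture and walls round the work are solid. World frame = base frame: x ahead of the robot, y to its left, z up, the work surface at z = 0. Lengths are in m, angles in rad, forces in N, time in s.
With the tool pointing down it reaches from about 0.4 to 0.875 m from the base axis. Payload 6.5 kg.
Tool frame: the origin (TCP) lies on the mounting face of the last link; the fingertips stand 173 mm ahead of it and the grasp point (between the pads) lies 155 mm ahead of it; z points along the fingers, y is the line along which they close (so a half turn about z gives the same grasp; the last joint's range is limited). The gripper opens to 85 mm and grips with 20 to 120 N. Pads are 22 mm wide; open, the fingers measure 114 mm over their backs; the gripper's body (76 mm by 85 mm) begins 54 mm behind the grasp point. The pads swing forward as they close: fully open they stand 13 mm farther back than shut.
Start: joints at [-1.349, 0.536, -0.004, 1.538, 0.003, 1.067, -0.071], TCP at [0.184, 0.623, 0.405] pointing down, gripper open.
Joint ranges: [-2.7, 2.7], [-0.37, 2.16], [-1.27, 1.26], [0.24, 2.4], [-1.31, 4.45], [0.19, 1.91], [-2.76, 2.76]. Speed limits (rad/s): [2.39, 2.39, 3.14, 3.14, 3.14, 3.14, 3.14].

INTERFACE

Orientations are given as a unit quaternion [x, y, z, w].
In Python, from plant import sense, eyes, ticket gives the robot as it stands. The module is installed in compiled form; this text tells all that it offers.
- The arm moves only by the shell command python3 -m creep 'ROWS' [FORCE]. ROWS is JSON, a list of rows, each a list of 7 numbers: the shift along the tool's x, y, z in cm, then the turn, a rotation vector about the tool's x, y, z in degrees, then the finger opening in cm, from 0 to 8.54. A call has 1 to 12 rows; each row shifts and turns the commanded pose from where the row before left it, along the tool's axes as they then stand; what a row does not reach is not made up. A row lasts 1/10 s, in which the tool goes at most 50 mm and 8.59 degrees, less where a joint would pass 70% of its speed; a pose out of reach is approached as far as the arm can. A call with a gripper value outside its range is refused whole. The fingers move at their own pace and stop on an object; FORCE is the grip in N (left out, the last holds). Time passes only in rows, so rows that do not move let the fingers close. It gives the time, the measured TCP pose, the force, the opening and the grip force at its end, in the units of the state.
- sense(): the state, without advancing time (a new reading comes with each control period).
- eyes.read_camera(name): name is "scene" or "side" or "wrist"; returns a dict with "frame" (400x640x3 uint8, red, green, blue), "fx", "fy", "cx", "cy" (pixels), "dist_coeffs" ([k1, k2, p1, p2, k3] as OpenCV has them; the pictures are not rectified), "T" (4x4, takes a point from camera to world coordinates). Camera axes: x right, y down, z forward; pixel columns grow to the right and rows downward; lengths in m; the calibration is good to about 2 mm. A picture is of the moment at which its call begins. There is no depth.
- ticket.close_job(): hands the job in; it is judged then, once.
The state is a dict: "t": time; "joint_pos": joint angles; "qd": joint speeds; "effort": joint torques, N m; "tcp_pos": TCP position; "orientation": TCP orientation; "ft_force": force on the tool from outside, world axes, zero at the start; "moment": the same for the moment, N m; "opening": opening from 0.0 (shut) to 1.0 (fully open); "gripper_force": force on a finger pad.
Only numpy, scipy, OpenCV 4.12 (cv2) and the standard library are available. Lean on these libraries where they do the work, as an engineer would, in place of code of your own. Each camera call takes 0.05 s, during which the arm holds its last target. There are 200 camera calls.

TASK

Take the wooden rod from its stand, dip it upright nearly to the floor of the steel bowl and stir the white ceramic beads with about two full turns anticlockwise (seen from above), going through the beads so that they are well shifted. Touch the beads only with the rod, not with the gripper's fingers, and keep them in the bowl; then put the rod back upright in its stand, fully down, and let go.

Things in the scene. Friction and masses are not known exactly. Their poses are not given: they have to be found in the camera images.
- rod_center (a point): stirring rod, a plain brown round wooden dowel, 18 mm thick and 168 mm long with rounded ends and two thin dark rings near its middle. It starts upright in the hole of the aluminium stand, showing 118 mm above the stand's top. This point is its centre, 84 mm above its foot; its z axis runs along the rod to the upper end
- rod_foot (a point): centre of the lower end of that rod, 84 mm below its centre
- bowl: round steel bowl, heavy, does not move. Origin on the bench under its centre, z up, x and y as the world's. Rim 63 mm above the bench, outside radius 78 mm; flat inside floor 20 mm above the bench, inside radius 70 mm. Its middle is free of beads at first: there is room there to dip the rod in. The stirring path that meets the beads is a circle of about 38 mm radius round the centre
- stand_hole0 (a point): mouth of the round hole in the top of the rod's stand, a fixed aluminium block 62 x 62 mm and 60 mm high; hole 25 mm wide, bevelled at the mouth to 35 mm, 50 mm deep (its bottom 10 mm above the bench)
- bead_1_center (a point): bead 1, one of five alike smooth white ceramic beads of 15 g: chunky upright barrels 22 mm across and 18 mm high, standing on the bowl's floor, at first about 40 mm from its centre, all round it. Point at the bead's centre
- bead_2_center (a point): bead 2, one of five alike smooth white ceramic beads of 15 g: chunky upright barrels 22 mm across and 18 mm high, standing on the bowl's floor, at first about 40 mm from its centre, all round it. Point at the bead's centre
- bead_3_center (a point): bead 3, one of five alike smooth white ceramic beads of 15 g: chunky upright barrels 22 mm across and 18 mm high, standing on the bowl's floor, at first about 40 mm from its centre, all round it. Point at the bead's centre
- bead_4_center (a point): bead 4, one of five alike smooth white ceramic beads of 15 g: chunky upright barrels 22 mm across and 18 mm high, standing on the bowl's floor, at first about 40 mm from its centre, all round it. Point at the bead's centre
- bead_5_center (a point): bead 5, one of five alike smooth white ceramic beads of 15 g: chunky upright barrels 22 mm across and 18 mm high, standing on the bowl's floor, at first about 40 mm from its centre, all round it. Point at the bead's centre

How it is judged:
On the way, in this order (a step that is already met when the one before it is completed fails the run):
1. the rod's foot, dipped lower than 16 mm above the bowl's inside floor, passes the far side of the bowl's centre (z of rod_foot in the frame of bowl below 0.036 m and x of rod_foot in the frame of bowl above 0.014 m and horizontal distance between rod_foot and bowl below 0.07 m and y of rod_foot in the frame of bowl between -0.014 and 0.014 m), for 0.02 s.
2. the rod's foot, dipped lower than 16 mm above the bowl's inside floor, passes the left side of the bowl's centre (z of rod_foot in the frame of bowl below 0.036 m and y of rod_foot in the frame of bowl above 0.014 m and horizontal distance between rod_foot and bowl below 0.07 m and x of rod_foot in the frame of bowl between -0.014 and 0.014 m), for 0.02 s.
3. the rod's foot, dipped lower than 16 mm above the bowl's inside floor, passes the near side of the bowl's centre (z of rod_foot in the frame of bowl below 0.036 m and x of rod_foot in the frame of bowl below -0.014 m and horizontal distance between rod_foot and bowl below 0.07 m and y of rod_foot in the frame of bowl between -0.014 and 0.014 m), for 0.02 s.
4. the rod's foot, dipped lower than 16 mm above the bowl's inside floor, passes the right side of the bowl's centre (z of rod_foot in the frame of bowl below 0.036 m and y of rod_foot in the frame of bowl below -0.014 m and horizontal distance between rod_foot and bowl below 0.07 m and x of rod_foot in the frame of bowl between -0.014 and 0.014 m), for 0.02 s.
5. the rod's foot, dipped lower than 16 mm above the bowl's inside floor, passes the far side of the bowl's centre (all of step 1), for 0.02 s.
At the end, for the whole second after the job is handed in: The rod stands released and at rest in its stand, its foot within 15 mm of the hole's axis and within 10 mm of the hole's bottom, within 14 degrees of upright, right way up; all five beads are in the bowl and at least four of them lie more than 10 mm from where they started (horizontal distance between each of bead_1_center, bead_2_center, bead_3_center, bead_4_center, bead_5_center and bowl below 0.07 m and height (world z) of each of bead_1_center, bead_2_center, bead_3_center, bead_4_center, bead_5_center below 0.06 m and (distance of each of bead_1_center, bead_2_center, bead_3_center, bead_4_center from where it was at the start of the episode above 0.01 m or distance of each of bead_1_center, bead_2_center, bead_3_center, bead_5_center from where it was at the start of the episode above 0.01 m or distance of each of bead_1_center, bead_2_center, bead_4_center, bead_5_center from where it was at the start of the episode above 0.01 m or distance of each of bead_1_center, bead_3_center, bead_4_center, bead_5_center from where it was at the start of the episode above 0.01 m or distance of each of bead_2_center, bead_3_center, bead_4_center, bead_5_center from where it was at the start of the episode above 0.01 m) and horizontal distance between rod_foot and stand_hole0 below 0.015 m and height (world z) of rod_foot below 0.02 m and angle between rod_center's own z axis and vertical below 0.25 rad and linear speed of rod below 0.02 m/s); the robot touches nothing.
It fails at once if the gripper's fingers touch a bead (contact force between the fingers and bead_1 above 0.5 N or contact force between the fingers and bead_2 above 0.5 N or contact force between the fingers and bead_3 above 0.5 N or contact force between the fingers and bead_4 above 0.5 N or contact force between the fingers and bead_5 above 0.5 N).
It also fails if it takes over 67 s, if anything falls off the work surface, if the arm or the gripper's body presses on something with over 40 N, if the wrist force passes 120 N, or if a joint passes its speed limit or range.

## Working session

There is one attempt and no reset: what is moved stays moved. The work goes in short steps, Python scripts to look and compute and a shell command to move; the robot and the scene stay as the last step left them, time stands still between calls to the robot, and variables do not carry over. Pictures are saved under pics/ and viewed, at most 10 in all, crops included, and the job is handed in when it is done.

```bash
mkdir -p pics; python3 - <<'E'
from plant import sense,eyes
import cv2
s=sense();print(s)
for n in("scene","side"):
    c=eyes.read_camera(n);cv2.imwrite(f"pics/{n}0.png",c["frame"][:,:,::-1]);print(n,c["fx"],c["cx"],c["cy"],c["dist_coeffs"],c["T"])
E
```

```text
{'t': 0.0, 'joint_pos': array([-1.34920788,  0.53719424, -0.00442524,  1.53891566,  0.00259979,
        1.06728041, -0.07117682]), 'qd': array([-0.00061685,  0.00306015, -0.00017471,  0.00063081,  0.00143876,
        0.00012748,  0.0013351 ]), 'effort': array([-1.06281190e-03, -5.83405209e+01,  1.04785457e+00, -2.59096241e+01,
        1.22867752e-02,  9.64078819e-03, -9.86256538e-06]), 'tcp_pos': array([0.18439752, 0.6229375 , 0.40377816]), 'orientation': array([ 1.43356736e-01,  9.89670674e-01, -8.93980422e-04, -5.98870016e-05]), 'ft_force': array([0.03185094, 0.85838692, 0.11937129]), 'moment': array([ 0.01124668, -0.02457102, -0.02471536]), 'gripper_force': 0.0, 'opening': 0.9989040253991144}
scene 402.6750985468377 317.87650610594426 197.8677563040695 [-0.06631406  0.          0.          0.          0.        ] [[ 0.60767506 -0.52612935  0.59491086  0.00696824]
 [-0.79417994 -0.40543725  0.45265756 -0.086606  ]
 [ 0.0030426  -0.74753498 -0.66421548  0.66229155]
 [ 0.          0.          0.          1.        ]]
side 499.9611767113549 314.2263369300107 201.63864979568154 [0.03506344 0.         0.         0.         0.        ] [[ 0.96455257 -0.17770306  0.19508961  0.33556087]
 [-0.26354498 -0.61084197  0.74660306 -0.34329509]
 [-0.01350473 -0.77155279 -0.63602195  0.61183635]
 [ 0.          0.          0.          1.        ]]
```

View pics/scene0.png

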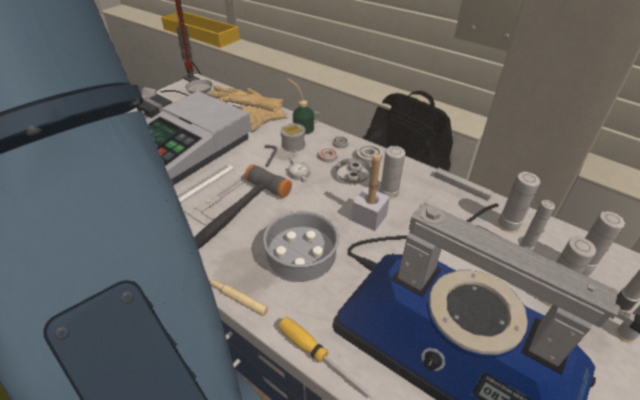

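View pics/side0.png

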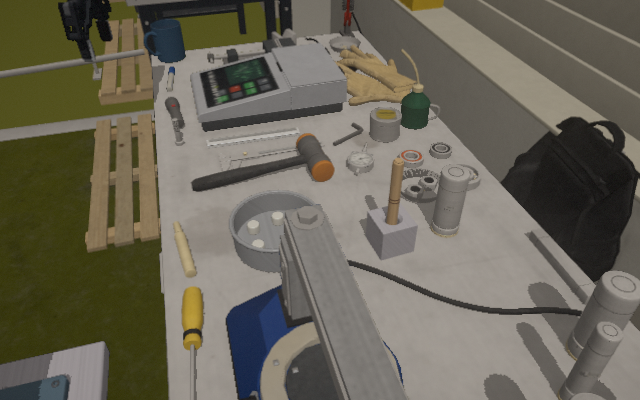

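Scene: the rod's top is at about (377,156), the stand at (371,210) and the bowl at (301,245). Side: the rod's top is at (398,158), with a bottle beside it at (450,200). I'll zoom in for precise pixels.

```bash
python3 - <<'E'
import cv2,numpy as np
a=cv2.imread("pics/scene0.png");b=cv2.imread("pics/side0.png")
A=cv2.resize(a[145:285,255:415],None,fx=4,fy=4,interpolation=3)[:, :]
B=cv2.resize(b[145:285,220:480],None,fx=3,fy=3,interpolation=3)
cv2.imwrite("pics/a.png",A);cv2.imwrite("pics/b.png",B)
E
```

```text
(no output)
```

View pics/a.png

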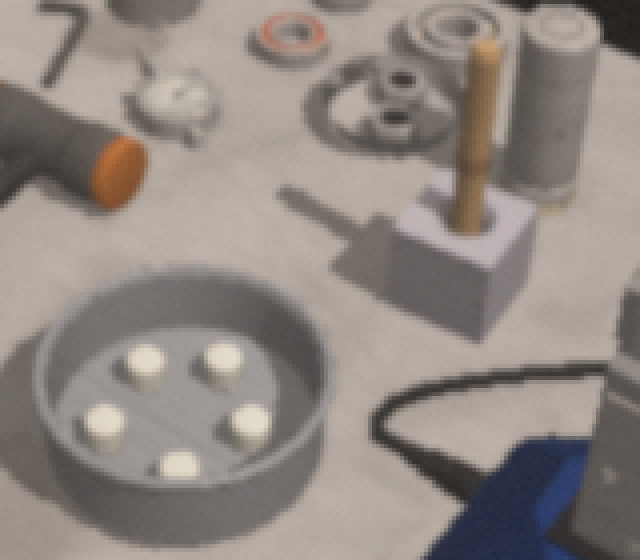

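View pics/b.png

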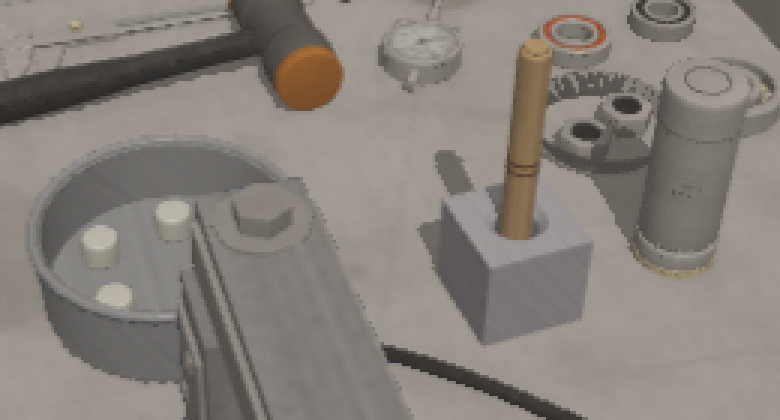

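The crops show the rod's top at a(486,45) and b(536,48), and the stand's top corners. The bowl's rim spans a x 36–329, y 264–487.

```bash
cat >h.py <<'E'
from plant import sense,eyes
import cv2,numpy as np
from scipy.optimize import least_squares
from scipy.spatial.transform import Rotation as R
def proj(c,P):
    Ti=np.linalg.inv(c["T"]);K=np.array([[c["fx"],0,c["cx"]],[0,c["fy"],c["cy"]],[0,0,1]])
    return cv2.projectPoints(np.asarray(P,float).reshape(-1,3),cv2.Rodrigues(Ti[:3,:3])[0],Ti[:3,3],K,np.array(c["dist_coeffs"],float))[0][:,0]
def tri(obs,z=None,x0=(.6,0,.1)):
    f=lambda p:np.concatenate([(proj(c,p)[0]-u) for c,u in obs]+([[1e4*(p[2]-z)]] if z is not None else []))
    r=least_squares(f,x0);return r.x.round(4),r.fun.round(2)
th=np.linspace(0,2*np.pi,361)
def ring(p,r,z):return np.c_[p[0]+r*np.cos(th),p[1]+r*np.sin(th),0*th+z]
E
python3 - <<'E'
from h import *
a=eyes.read_camera("scene");b=eyes.read_camera("side")
ua=lambda x,y:np.array([255+(x+.5)/4-.5,145+(y+.5)/4-.5]);ub=lambda x,y:np.array([220+(x+.5)/3-.5,145+(y+.5)/3-.5])
print("rodtop",tri([(a,ua(486,45)),(b,ub(536,48))]))
print("rodtop z",tri([(a,ua(486,45)),(b,ub(536,48))],.176))
print("stand",tri([(a,ua(464,218)),(b,ub(518,222))],.06))
for k,q in dict(L=(392,225),N=(490,268),R=(538,208),F=(435,170)).items():print(k,tri([(a,ua(*q))],.06)[0])
print("bottle",tri([(a,ua(543,190))],.0),tri([(a,ua(560,26)),(b,ub(707,80))]),tri([(b,ub(677,248))],0.))
def f(p):
    A=proj(a,ring(p,.078,.063));B=proj(b,ring(p,.078,.063))
    return [A[:,0].min()-ua(36,0)[0],A[:,0].max()-ua(329,0)[0],A[:,1].min()-ua(0,264)[1],A[:,1].max()-ua(0,487)[1],B[:,0].min()-ub(28,0)[0],B[:,1].min()-ub(0,136)[1]]
r=least_squares(f,(.55,0),diff_step=1e-4);print("bowl",r.x,r.fun)
for q in [(145,360),(223,356),(104,420),(251,420),(180,466)]:print("bead",tri([(a,ua(*q))],.038)[0][:2]-r.x)
s=sense();print(R.from_quat(s["orientation"]).as_matrix().round(3))
E
```

```text
rodtop (array([0.6178, 0.2276, 0.1761]), array([ 0.03,  0.6 ,  0.14, -0.42]))
rodtop z (array([0.6179, 0.2277, 0.176 ]), array([-0.01,  0.62,  0.16, -0.4 ,  0.  ]))
stand (array([0.6172, 0.2264, 0.06  ]), array([ 0.76, -0.25, -0.49, -0.34, -0.02]))
L [0.5858 0.2562 0.06  ]
N [0.5893 0.1945 0.06  ]
R [0.6483 0.1985 0.06  ]
F [0.6408 0.2629 0.06  ]
bottle (array([ 0.7292,  0.233 , -0.    ]), array([ 0.,  0., -0.])) (array([0.7264, 0.2376, 0.1258]), array([-0.01, -0.2 , -0.04,  0.13])) (array([0.7304, 0.239 , 0.    ]), array([0., 0., 0.]))
bowl [0.43044342 0.2781455 ] [-1.26755492  2.66501037 -1.00410363  0.04989147 -1.09318182 -1.05026147]
bead [0.00765658 0.0347545 ]
bead [0.03515658 0.0038545 ]
bead [-0.03704342  0.0242545 ]
bead [ 0.00875658 -0.0351455 ]
bead [-0.03664342 -0.0255455 ]
[[-0.959  0.284 -0.   ]
 [ 0.284  0.959 -0.001]
 [-0.    -0.001 -1.   ]]
```

The estimates agree to a few mm: rod (0.618, 0.2275), bowl about (0.428, 0.277). Next I move above the rod.

```bash
python3 -m creep '[[-4.4,-2.13,0,0,0,0,8.5],[-4.4,-2.13,0,0,0,0,8.5],[-4.4,-2.13,0,0,0,0,8.5],[-4.4,-2.13,0,0,0,0,8.5],[-4.4,-2.13,0,0,0,0,8.5],[-4.4,-2.13,0,0,0,0,8.5],[-4.4,-2.13,0,0,0,0,8.5],[-4.4,-2.13,0,0,0,0,8.5],[-4.4,-2.13,0,0,0,0,8.5],[-4.4,-2.13,0,0,0,0,8.5],[-4.4,-2.13,0,0,0,0,8.5],[-4.4,-2.13,0,0,0,0,8.5]]' 40
python3 -m creep '[[0,0,0,0,0,0,6],[0,0,0,0,0,0,6],[0,0,0,0,0,0,6]]'
python3 - <<'E'
from h import *
c=eyes.read_camera("wrist");s=sense();print(s["t"],s["tcp_pos"],s["opening"],R.from_quat(s["orientation"]).as_matrix().round(3))
im=c["frame"][:,:,::-1].copy()
for P,r,z in (((.428,.277),.078,.063),((.428,.277),.07,.02),((.618,.2275),.009,.17),((.6175,.2270),.0175,.06)):
    for u in proj(c,ring(P,r,z))[::6]:
        if abs(u).max()<900: cv2.circle(im,tuple(int(v) for v in u.round()),1,(0,0,255),-1)
cv2.imwrite("pics/w1.png",im)
E
```

```text
t: 1.4
tcp_pos: [0.6194, 0.2268, 0.4046]
orientation: [0.143, 0.99, 0.0, -0.0]
ft_force: [0.2, 1.1, -0.0]
opening: 0.995
gripper_force: 0.0
t: 1.7
tcp_pos: [0.6174, 0.2296, 0.4043]
orientation: [0.143, 0.99, 0.0, -0.001]
ft_force: [-0.7, -1.1, 0.7]
opening: 0.705
gripper_force: 0.0
1.75 [0.61719825 0.23002837 0.40449394] 0.6993049787316654 [[-0.96   0.281 -0.001]
 [ 0.281  0.96   0.001]
 [ 0.001  0.001 -1.   ]]
```

View pics/w1.png

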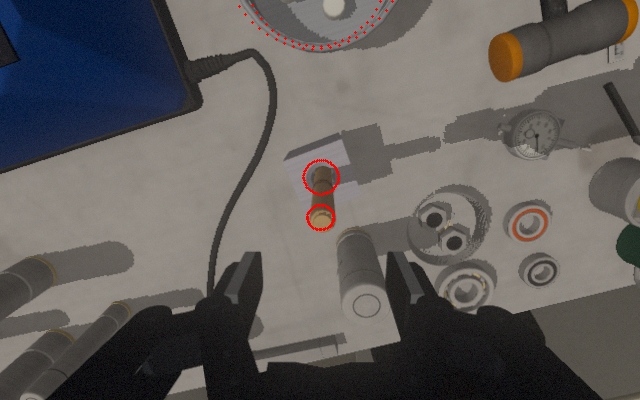

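The wrist view confirms the rod (320,217) and the hole (321,177). The bowl's edge is also close to the prediction. Descending and gripping.

```bash
python3 -m creep '[[-0.15,-0.24,0,0,0,0,6],[0,0,2.1,0,0,0,6],[0,0,2.5,0,0,0,6],[0,0,2.5,0,0,0,6],[0,0,2,0,0,0,6],[0,0,1,0,0,0,6],[0,0,0,0,0,0,6],[0,0,0,0,0,0,6]]' 40
python3 -m creep '[[0,0,0,0,0,0,3],[0,0,0,0,0,0,3],[0,0,0,0,0,0,3],[0,0,0,0,0,0,3],[0,0,0,0,0,0,0],[0,0,0,0,0,0,0],[0,0,0,0,0,0,0],[0,0,0,0,0,0,0],[0,0,0,0,0,0,0],[0,0,0,0,0,0,0],[0,0,0,0,0,0,0],[0,0,0,0,0,0,0]]' 40
```

```text
t: 2.55
tcp_pos: [0.6192, 0.226, 0.3046]
orientation: [0.143, 0.99, 0.0, 0.001]
ft_force: [1.1, 0.3, 0.5]
opening: 0.705
gripper_force: 0.0
t: 3.75
tcp_pos: [0.6191, 0.2257, 0.3039]
orientation: [0.143, 0.99, 0.0, 0.0]
ft_force: [-0.0, 0.5, 3.7]
opening: 0.199
gripper_force: 39.3
```

```bash
python3 -m creep '[[0,0,0,0,0,0,0],[0,0,-1,0,0,0,0],[0,0,-2,0,0,0,0],[0,0,-2,0,0,0,0],[0,0,-2,0,0,0,0],[0,0,-2,0,0,0,0],[0,0,-1,0,0,0,0],[0,0,0,0,0,0,0],[0,0,0,0,0,0,0]]' 70
python3 - <<'E'
from h import *
a=eyes.read_camera("scene");b=eyes.read_camera("side");s=sense();print(s["tcp_pos"],s["opening"],s["gripper_force"])
A=a["frame"][:,:,::-1].copy();B=b["frame"][:,:,::-1].copy()
t=s["tcp_pos"]
rm=R.from_quat(s["orientation"]).as_matrix()
for c,I in((a,A),(b,B)):
    for d in (.16,.2,.25,.294):
        u=proj(c,t+rm[:,2]*d)[0];print(d,u); 
A=cv2.resize(A[90:250,300:440],None,fx=3.5,fy=3.5,interpolation=3);B=cv2.resize(B[70:270,340:440],None,fx=2.8,fy=2.8,interpolation=3)
cv2.imwrite("pics/l.png",np.hstack([A,B]) )
E
```

```text
t: 4.65
tcp_pos: [0.6187, 0.2254, 0.4029]
orientation: [0.143, 0.99, -0.0, -0.001]
ft_force: [-0.8, -0.7, -1.1]
opening: 0.194
gripper_force: 68.4
[0.61856721 0.22543953 0.40229859] 0.19202939722488932 68.42853784561157
0.16 [380.57094596 129.22301263]
0.2 [378.50741447 146.25568   ]
0.25 [376.08737945 166.09218695]
0.294 [374.09302839 182.32998372]
0.16 [403.79649564 122.83485625]
0.2 [400.99471742 146.48386821]
0.25 [397.77174199 173.8211622 ]
0.294 [395.161662   196.06612288]
```

View pics/l.png

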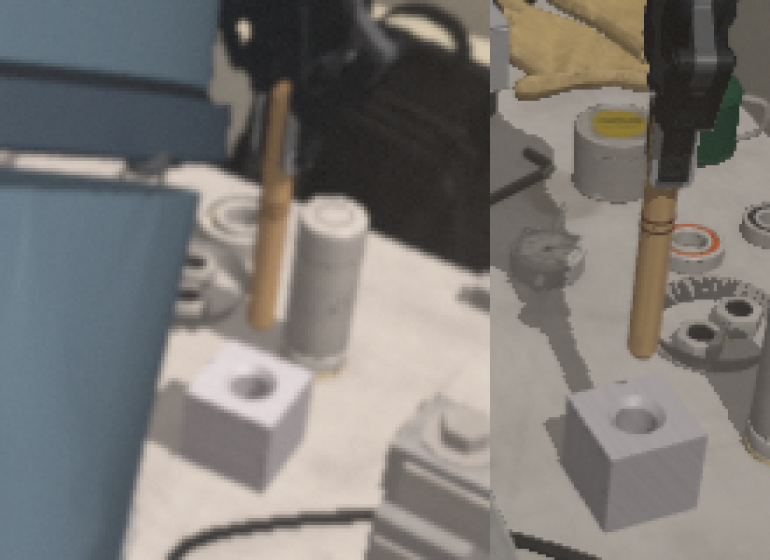

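The rod hangs vertically and its foot is where predicted in both views (scene (374.8,182.6), side (395,196)). Moving over the bowl and refining its centre there.

```bash
python3 -m creep '[[2,-0.04,0,0,0,0,0],[3.9,-0.08,0,0,0,0,0],[4,-0.08,0,0,0,0,0],[4,-0.08,0,0,0,0,0],[3.9,-0.08,0,0,0,0,0],[1.95,-0.04,0,0,0,0,0],[0,0,0,0,0,0,0],[0,0,0,0,0,0,0]]'
python3 - <<'E'
from h import *
c=eyes.read_camera("wrist");a=eyes.read_camera("scene");s=sense();print(s["t"],s["tcp_pos"])
ims=[]
for k in (a,c):
    im=k["frame"][:,:,::-1].copy()
    for P,r,z in (((.428,.277),.078,.063),((.428,.277),.07,.02),(s["tcp_pos"],.009,s["tcp_pos"][2]-.294)):
        for u in proj(k,ring(P,r,z))[::9]:
            if abs(u).max()<900: im[tuple(np.clip(u.round().astype(int)[::-1],0,[399,639]))]=(0,0,255)
    ims.append(im)
A=cv2.resize(ims[0][170:290,230:360],(390,360),interpolation=0);B=cv2.resize(ims[1][:,120:520],(400,400),interpolation=0)
cv2.imwrite("pics/bw.png",np.hstack([cv2.copyMakeBorder(A,0,40,0,0,0),B]))
for n,k in(("scene",a),("wrist",c)):cv2.imwrite(f"pics/{n}2.png",k["frame"][:,:,::-1])
E
```

```text
t: 5.55
tcp_pos: [0.4286, 0.2777, 0.4033]
orientation: [0.143, 0.99, -0.0, -0.0]
ft_force: [0.3, -0.1, 0.2]
opening: 0.195
gripper_force: 68.4
5.65 [0.42945044 0.27725906 0.40344181]
```

View pics/bw.png

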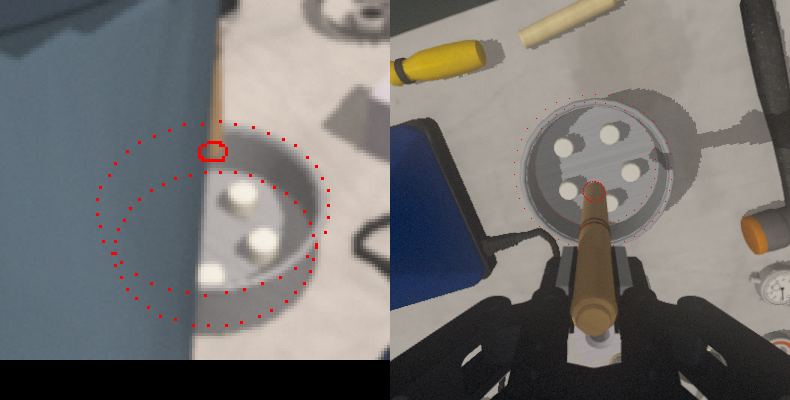

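The wrist view shows the rim at x 254–403, y 97–244 (full image), the overlay slightly too far left, and the middle free of beads. Refitting.

```bash
python3 - <<'E'
from h import *
c=eyes.read_camera("wrist")
def f(p):
    A=proj(c,ring(p,p[2],.063));return [A[:,0].min()-254,A[:,0].max()-403,A[:,1].min()-97,A[:,1].max()-244]
r=least_squares(f,(.43,.277,.078),diff_step=1e-4);print(r.x,r.fun)
for q in [(293,146),(339,133),(360,171),(298,190)]:
    b=tri([(c,q)],.038)[0][:2];d=b-r.x[:2];print(b,d,np.hypot(*d))
s=sense();print(s["tcp_pos"])
E
```

```text
[0.43001141 0.28230972 0.07422399] [-0.42529572  0.42490082  0.40670666 -0.46948472]
[0.395  0.2544] [-0.03501141 -0.02790972] 0.04477444999045791
[0.3958 0.3039] [-0.03421141  0.02159028] 0.04045443456149582
[0.4407 0.3146] [0.01068859 0.03229028] 0.03401335519492944
[0.442  0.2446] [ 0.01198859 -0.03770972] 0.03956954411288247
[0.42953312 0.27723353 0.4034569 ]
```

```bash
python3 - <<'E'
from h import *
a=eyes.read_camera("scene");b=eyes.read_camera("side")
print("machine bar end",tri([(a,(432,213)),(b,(307,213))]))
s=sense();M=R.from_quat(s["orientation"]).as_matrix();t=s["tcp_pos"]
C=np.array([.428,.279,.321])
print("to centre",t,(M.T@(C-t)*100).round(2))
P=lambda g:C+.035*np.array([np.cos(np.radians(g)),np.sin(np.radians(g)),0])
print("out",(M.T@(P(-33)-C)*100).round(2))
g=-33
for k in range(12):print((M.T@(P(g+15)-P(g))*100).round(2)[:2]);g+=15
E
```

```text
machine bar end (array([0.4254, 0.0321, 0.2777]), array([-0.13, -1.35, -0.34,  0.93]))
to centre [0.4292955  0.27735267 0.40347637] [0.17 0.12 8.25]
out [-3.36 -0.99  0.  ]
[-0.14  0.9 ]
[0.1  0.91]
[0.33 0.85]
[0.54 0.74]
[0.71 0.57]
[0.84 0.37]
[0.9  0.14]
[ 0.91 -0.1 ]
[ 0.85 -0.33]
[ 0.74 -0.54]
[ 0.57 -0.71]
[ 0.37 -0.84]
```

```bash
python3 -m creep '[[0.17,0.12,0,0,0,0,0],[0,0,1.5,0,0,0,0],[0,0,2,0,0,0,0],[0,0,2,0,0,0,0],[0,0,1.5,0,0,0,0],[0,0,0.8,0,0,0,0],[0,0,0.4,0,0,0,0],[0,0,0,0,0,0,0],[0,0,0,0,0,0,0]]'
```

```text
t: 6.7
tcp_pos: [0.4275, 0.2796, 0.3223]
orientation: [0.143, 0.99, 0.0, 0.0]
ft_force: [-0.9, -0.2, -0.6]
opening: 0.194
gripper_force: 68.5
```

Foot at about 28 mm, no contact. Now outward through the gap between two beads, then the first half turn.

```bash
python3 -m creep '[[-0.84,-0.25,0,0,0,0,0],[-0.84,-0.25,0,0,0,0,0],[-0.84,-0.25,0,0,0,0,0],[-0.84,-0.25,0,0,0,0,0],[0,0,0,0,0,0,0]]'
python3 -m creep '[[-0.14,0.9,0,0,0,0,0],[0.1,0.91,0,0,0,0,0],[0.33,0.85,0,0,0,0,0],[0.54,0.74,0,0,0,0,0],[0.71,0.57,0,0,0,0,0],[0.84,0.37,0,0,0,0,0],[0.9,0.14,0,0,0,0,0],[0.91,-0.1,0,0,0,0,0],[0.85,-0.33,0,0,0,0,0],[0.74,-0.54,0,0,0,0,0],[0.57,-0.71,0,0,0,0,0],[0.37,-0.84,0,0,0,0,0]]'
```

```text
t: 7.2
tcp_pos: [0.458, 0.259, 0.3218]
orientation: [0.145, 0.989, -0.0, 0.001]
ft_force: [0.3, -0.2, -1.1]
opening: 0.192
gripper_force: 68.4
t: 8.4
tcp_pos: [0.3969, 0.2976, 0.3217]
orientation: [0.143, 0.99, -0.0, -0.0]
ft_force: [0.5, 0.5, -0.1]
opening: 0.193
gripper_force: 68.4
```

Smooth, forces small. Second half turn.

```bash
python3 -m creep '[[0.14,-0.9,0,0,0,0,0],[-0.1,-0.91,0,0,0,0,0],[-0.33,-0.85,0,0,0,0,0],[-0.54,-0.74,0,0,0,0,0],[-0.71,-0.57,0,0,0,0,0],[-0.84,-0.37,0,0,0,0,0],[-0.9,-0.14,0,0,0,0,0],[-0.91,0.1,0,0,0,0,0],[-0.85,0.33,0,0,0,0,0],[-0.74,0.54,0,0,0,0,0],[-0.57,0.71,0,0,0,0,0],[-0.37,0.84,0,0,0,0,0]]'
python3 -m creep '[[-0.14,0.9,0,0,0,0,0],[0.1,0.91,0,0,0,0,0],[0.33,0.85,0,0,0,0,0],[0.54,0.74,0,0,0,0,0],[0.71,0.57,0,0,0,0,0],[0.84,0.37,0,0,0,0,0],[0.9,0.14,0,0,0,0,0],[0.91,-0.1,0,0,0,0,0],[0.85,-0.33,0,0,0,0,0],[0.74,-0.54,0,0,0,0,0],[0.57,-0.71,0,0,0,0,0],[0.37,-0.84,0,0,0,0,0]]'
python3 -m creep '[[0.14,-0.9,0,0,0,0,0],[-0.1,-0.91,0,0,0,0,0],[-0.33,-0.85,0,0,0,0,0],[-0.54,-0.74,0,0,0,0,0],[-0.71,-0.57,0,0,0,0,0],[-0.84,-0.37,0,0,0,0,0],[-0.9,-0.14,0,0,0,0,0],[-0.91,0.1,0,0,0,0,0],[-0.85,0.33,0,0,0,0,0],[-0.74,0.54,0,0,0,0,0],[-0.57,0.71,0,0,0,0,0],[-0.37,0.84,0,0,0,0,0]]'
python3 -m creep '[[-0.14,0.9,0,0,0,0,0],[0.1,0.91,0,0,0,0,0],[0.33,0.85,0,0,0,0,0],[0,0,0,0,0,0,0],[0,0,0,0,0,0,0]]'
python3 - <<'E'
from h import *
c=eyes.read_camera("wrist");s=sense();print(s["tcp_pos"])
cv2.imwrite("pics/w3.png",c["frame"][:,:,::-1])
E
```

```text
t: 9.6
tcp_pos: [0.4573, 0.2609, 0.3216]
orientation: [0.143, 0.99, 0.0, 0.0]
ft_force: [-1.4, 0.4, -0.3]
opening: 0.192
gripper_force: 68.4
t: 10.8
tcp_pos: [0.397, 0.2976, 0.3217]
orientation: [0.143, 0.99, -0.0, -0.0]
ft_force: [0.0, -0.3, -0.6]
opening: 0.19
gripper_force: 68.4
t: 12.0
tcp_pos: [0.4573, 0.261, 0.3216]
orientation: [0.143, 0.99, 0.0, 0.0]
ft_force: [0.3, 0.3, -0.5]
opening: 0.193
gripper_force: 68.4
t: 12.5
tcp_pos: [0.461, 0.2869, 0.3216]
orientation: [0.143, 0.99, -0.0, -0.0]
ft_force: [-0.1, -0.3, 0.5]
opening: 0.193
gripper_force: 68.4
[0.46109017 0.28644704 0.32162592]
```

View pics/w3.png

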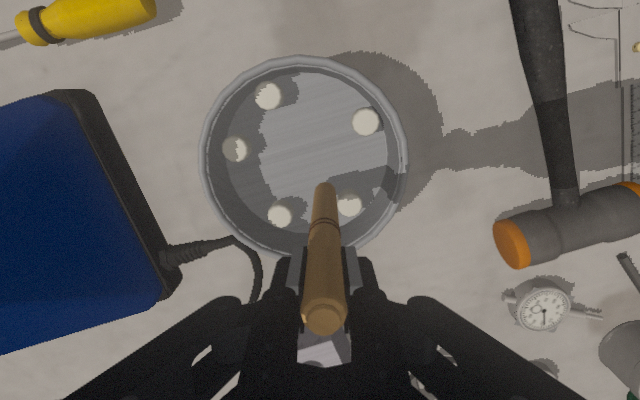

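All five beads lie on the bowl's floor near the wall: (268,96), (365,122), (235,149), (279,216), (349,205). Checking how far they have shifted.

```bash
python3 - <<'E'
from h import *
c=eyes.read_camera("wrist")
S=np.array([[.395,.2544],[.3958,.3039],[.4407,.3146],[.442,.2446],[.4665,.282]])
for q in [(268,96),(365,122),(235,149),(279,216),(349,205)]:
    b=tri([(c,q)],.038)[0][:2];d=b-[.428,.279];print(b,np.hypot(*d).round(3),np.degrees(np.arctan2(d[1],d[0])).round(),(np.hypot(*(S-b).T)*1000).round())
E
```

```text
[0.3755 0.2682] 0.054 -168.0 [24. 41. 80. 71. 92.]
[0.4147 0.3335] 0.056 104.0 [82. 35. 32. 93. 73.]
[0.4058 0.2299] 0.054 -114.0 [27. 75. 92. 39. 80.]
[0.4694 0.2449] 0.054 -39.0 [75. 94. 75. 27. 37.]
[0.4766 0.3042] 0.055 27.0 [96. 81. 37. 69. 24.]
```

Every bead moved at least 24 mm. Back to the bowl's centre, lift, and head for the stand.

```bash
python3 -m creep '[[1,-0.55,0,0,0,0,0],[1,-0.55,0,0,0,0,0],[0.96,-0.55,0,0,0,0,0],[0,0,-1.5,0,0,0,0],[0,0,-2,0,0,0,0],[0,0,-2,0,0,0,0],[0,0,-2,0,0,0,0],[0,0,-1,0,0,0,0],[0,0,0,0,0,0,0]]'
python3 -m creep '[[-2,0.03,0,0,0,0,0],[-3.9,0.06,0,0,0,0,0],[-3.9,0.06,0,0,0,0,0],[-3.9,0.06,0,0,0,0,0],[-3.9,0.06,0,0,0,0,0],[-2,0.03,0,0,0,0,0],[0,0,0,0,0,0,0],[0,0,0,0,0,0,0]]'
python3 - <<'E'
from h import *
a=eyes.read_camera("scene");b=eyes.read_camera("side");s=sense();t=s["tcp_pos"];M=R.from_quat(s["orientation"]).as_matrix()
print(t,"hole",tri([(a,(372.8,199.4)),(b,(391.8,219.3))],.06))
print("tool cm",(M.T@(np.array([.6177,.2267,t[2]])-t)*100).round(2))
for c in(a,b):print(proj(c,t+M[:,2]*.294))
A=cv2.resize(a["frame"][90:250,300:440,::-1],None,fx=3.5,fy=3.5,interpolation=3);B=cv2.resize(b["frame"][70:270,340:440,::-1],None,fx=2.8,fy=2.8,interpolation=3)
cv2.imwrite("pics/l2.png",np.hstack([A,B]))
E
```

```text
t: 13.5
tcp_pos: [0.4281, 0.2793, 0.4078]
orientation: [0.143, 0.99, 0.001, 0.001]
ft_force: [0.0, -0.2, -1.3]
opening: 0.191
gripper_force: 68.4
t: 14.3
tcp_pos: [0.6164, 0.2265, 0.405]
orientation: [0.144, 0.99, -0.001, -0.001]
ft_force: [-0.4, -0.4, -1.3]
opening: 0.187
gripper_force: 68.4
[0.61581207 0.22728763 0.40586303] hole (array([0.6165, 0.2235, 0.06  ]), array([-0.48,  0.17,  0.31,  0.21,  0.02]))
tool cm [-0.2 -0.  -0. ]
[[372.74944978 181.30434306]]
[[393.25652155 193.82110995]]
```

View pics/l2.png

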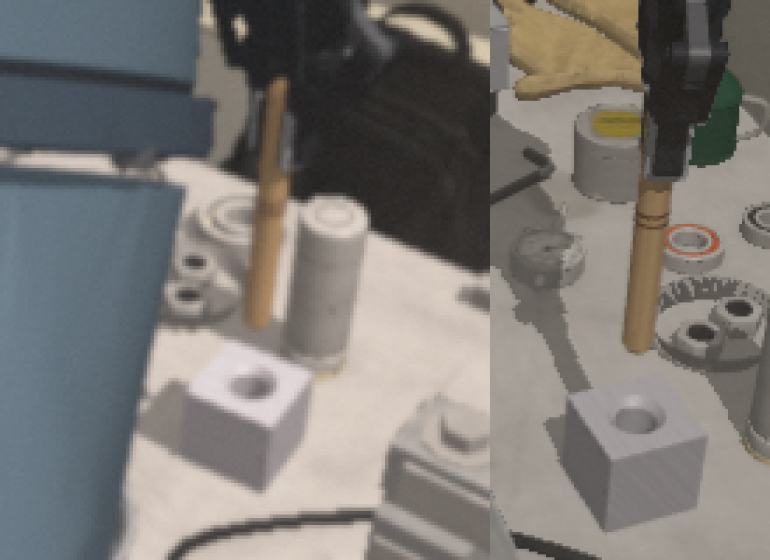

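The rod is still upright in the gripper, with its foot at scene (373.7,182.9) and side (393,195), above the hole. Lowering with a check at the mouth.

```bash
python3 -m creep '[[-0.24,-0.04,0,0,0,0,0],[0,0,1.5,0,0,0,0],[0,0,1.5,0,0,0,0],[0,0,1.5,0,0,0,0],[0,0,1,0,0,0,0],[0,0,0.5,0,0,0,0],[0,0,0.5,0,0,0,0],[0,0,0,0,0,0,0]]'
```

```text
t: 15.2
tcp_pos: [0.6192, 0.2254, 0.3412]
orientation: [0.143, 0.99, -0.0, -0.0]
ft_force: [0.2, 0.3, 0.0]
opening: 0.195
gripper_force: 68.4
```

Foot is already 13 mm into the hole with no force. Going on down, stopping about 2 mm above the bottom.

```bash
python3 -m creep '[[0,0,0.8,0,0,0,0],[0,0,0.8,0,0,0,0],[0,0,0.7,0,0,0,0],[0,0,0.6,0,0,0,0],[0,0,0.3,0,0,0,0],[0,0,0.2,0,0,0,0],[0,0,0,0,0,0,0],[0,0,0,0,0,0,0]]'
```

```text
t: 16.0
tcp_pos: [0.6194, 0.2254, 0.3079]
orientation: [0.143, 0.99, 0.0, 0.0]
ft_force: [-0.5, -0.0, 0.3]
opening: 0.192
gripper_force: 68.4
```

```bash
python3 -m creep '[[0,0,0.2,0,0,0,0],[0,0,0,0,0,0,0],[0,0,0,0,0,0,1.9],[0,0,0,0,0,0,2.4],[0,0,0,0,0,0,3],[0,0,0,0,0,0,4],[0,0,0,0,0,0,5],[0,0,0,0,0,0,6],[0,0,0,0,0,0,6],[0,0,0,0,0,0,6],[0,0,0,0,0,0,6]]' 20
python3 -m creep '[[0,0,-1,0,0,0,6],[0,0,-2,0,0,0,6],[0,0,-3,0,0,0,6],[0,0,-3,0,0,0,6],[0,0,-3,0,0,0,6],[0,0,-1,0,0,0,6],[0,0,0,0,0,0,6],[0,0,0,0,0,0,6],[0,0,0,0,0,0,6]]'
python3 - <<'E'
from h import *
a=eyes.read_camera("scene");b=eyes.read_camera("side");print(sense()["tcp_pos"])
for c in(a,b):print(proj(c,[.618,.2275,.176]))
A=cv2.resize(a["frame"][130:290,255:415,::-1],None,fx=3,fy=3,interpolation=3);B=cv2.resize(b["frame"][110:270,340:440,::-1],None,fx=3,fy=3,interpolation=3)
cv2.imwrite("pics/l3.png",np.hstack([A,B]))
E
```

```text
t: 17.1
tcp_pos: [0.6192, 0.2254, 0.3057]
orientation: [0.143, 0.99, -0.0, -0.0]
ft_force: [-0.2, 0.4, -0.2]
opening: 0.704
gripper_force: 0.0
t: 18.0
tcp_pos: [0.6188, 0.2253, 0.4339]
orientation: [0.143, 0.99, -0.001, -0.001]
ft_force: [0.9, -0.3, -0.2]
opening: 0.701
gripper_force: 0.0
[0.61892658 0.22534671 0.43415466]
[[376.2443752  156.50046609]]
[[398.6283934  160.33282675]]
```

View pics/l3.png

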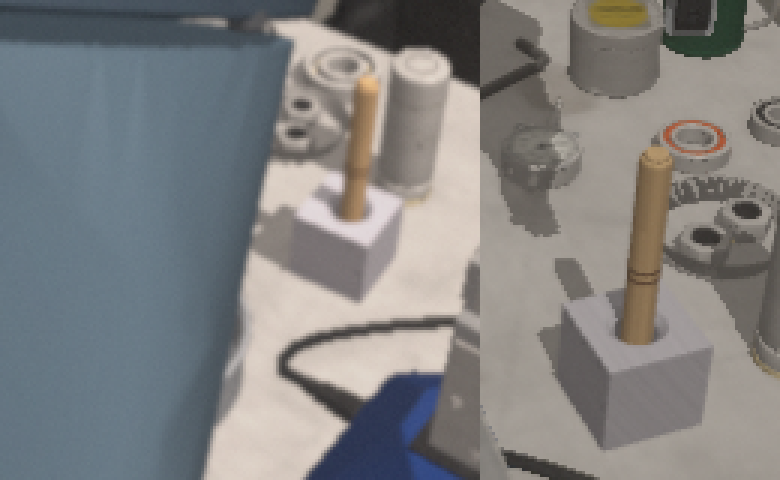

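The rod stands upright and fully down, its top at scene (377,156) as at the start. The gripper is open and clear. Handing in.

```bash
python3 -c "
from plant import ticket
print(ticket.close_job())"
```

```text
the job is handed in; nothing more can be done
None
```

I handed the job in at about 18 s: two full anticlockwise turns stirred, all five beads seen in the bowl after stirring and each shifted at least 24 mm by my estimate, and the rod back upright, fully down and released in its stand; no verdict was returned.

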